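Seal the food containers in order

TASK

Three of the four square steel food containers still have the round button on their lid standing up: seal them by pressing each button lightly all the way down with the fingertips, the tallest of these three first, then the middle one, then the shortest. Press gently, and do not lift, tip or shift the containers. Do not touch the fourth, whose button is already down, and leave everything else on the worktop where it is.

Things in the scene. Friction and masses are not known exactly. Their poses are not given: they have to be found in the camera images.
- tall_box: square steel food container with a white lid, the tallest of the three to be sealed; loose, 0.4 to 0.9 kg; 92x92 mm, 185 mm high to the top of the flat lid (the button comes on top of that). Origin: centre of the underside; z up, x and y along the sides.
- middle_box: square steel food container with a white lid, the middle one of the three to be sealed; loose, 0.4 to 0.9 kg; 92x92 mm, 135 mm high to the top of the flat lid (the button comes on top of that). Origin: centre of the underside; z up, x and y along the sides.
- short_box: square steel food container with a white lid, the shortest of the three to be sealed; loose, 0.4 to 0.9 kg; 92x92 mm, 90 mm high to the top of the flat lid (the button comes on top of that). Origin: centre of the underside; z up, x and y along the sides.
- sealed_box: square steel food container with a white lid, already sealed, its button is down; not to be touched; loose, 0.4 to 0.9 kg; 92x92 mm, 160 mm high to the top of the flat lid (the button comes on top of that). Origin: centre of the underside; z up, x and y along the sides.
- tall_button (a joint): round white button mid-lid, 44 mm across, sliding straight down: 0 = up (top 23 mm above the lid), 0.014 m = home on its stop (top 9 mm above the lid); moves under about 3 N, stays where left. Its soft cap gives 1 mm per N (up to 9 mm) under the finger and springs back; the value is without that. Down means beyond 0.010. Over 20 N on a container is too hard.
- tall_press (a point): centre of the top face of the tall container's button (on its soft cap); moves with it
- middle_button (a joint): round white button mid-lid, 44 mm across, sliding straight down: 0 = up (top 23 mm above the lid), 0.014 m = home on its stop (top 9 mm above the lid); moves under about 3 N, stays where left. Its soft cap gives 1 mm per N (up to 9 mm) under the finger and springs back; the value is without that. Down means beyond 0.010. Over 20 N on a container is too hard.
- middle_press (a point): centre of the top face of the middle container's button (on its soft cap); moves with it
- short_button (a joint): round white button mid-lid, 44 mm across, sliding straight down: 0 = up (top 23 mm above the lid), 0.014 m = home on its stop (top 9 mm above the lid); moves under about 3 N, stays where left. Its soft cap gives 1 mm per N (up to 9 mm) under the finger and springs back; the value is without that. Down means beyond 0.010. Over 20 N on a container is too hard.
- short_press (a point): centre of the top face of the short container's button (on its soft cap); moves with it
- jar_1: round glass jar with a pale lid, 69 mm across, 99 mm high, loose bystander; origin at the centre of its underside
- tin_2: flat oblong tin, 63x105x25 mm, loose bystander; origin at the centre of its underside
- egg_timer: round wind-up kitchen timer, 66 mm across, 52 mm high, bystander that stays put; origin at the centre of its underside
- spoon_1: steel spoon lying on the worktop, 201x43x14 mm, loose bystander; origin at the centre of its underside

How it is judged (in metres and radians):
On the way, in this order (a step that is already met when the one before it is completed fails the run):
1. the tallest open container's button is pressed down (value of joint tall_button above 0.01 m), for 0.1 s.
2. the middle open container's button is pressed down (value of joint middle_button above 0.01 m), for 0.1 s.
3. the shortest open container's button is pressed down (value of joint short_button above 0.01 m), for 0.1 s.
At the end, for the whole second after the job is handed in: All three buttons are down (more than 10 of 14 mm), all four containers stand upright and still on the worktop within 25 mm of where they stood, and the jar, tin and spoon lie within 25 mm of where they were (value of joint each of tall_button, middle_button, short_button above 0.01 m and angle between each of tall_box, middle_box, short_box, sealed_box's own z axis and vertical below 0.05 rad and height (world z) of each of tall_box, middle_box, short_box, sealed_box below 0.005 m and distance of each of tall_box, middle_box, short_box, sealed_box, jar_1, tin_2, spoon_1 from where it was at the start of the episode below 0.025 m and linear speed of each of tall_box, middle_box, short_box, sealed_box below 0.02 m/s); the robot touches nothing.
It fails at once if a button is pressed before its turn ((value of joint middle_button above 0.006 m and not (value of joint tall_button above 0.01 m)) or (value of joint short_button above 0.006 m and not (value of joint middle_button above 0.01 m)) or (value of joint short_button above 0.006 m and not (value of joint tall_button above 0.01 m))).
It fails at once if a container is pushed harder than 20 N (contact force between any of the arm, the fingers and tall_box above 20 N or contact force between any of the arm, the fingers and middle_box above 20 N or contact force between any of the arm, the fingers and short_box above 20 N or contact force between any of the arm, the fingers and sealed_box above 20 N).
It fails at once if a container is lifted, tipped or shifted by more than 25 mm (height (world z) of any of tall_box, middle_box, short_box, sealed_box above 0.01 m or angle between any of tall_box, middle_box, short_box, sealed_box's own z axis and vertical above 0.15 rad or distance of any of tall_box, middle_box, short_box, sealed_box from where it was at the start of the episode above 0.025 m).
It fails at once if the container that is already sealed is touched (contact force between any of the fingers, the arm and sealed_box above 1 N).
It fails at once if the jar, tin or spoon is moved by more than 25 mm, or the timer pushed with more than 5 N (distance of any of jar_1, tin_2, spoon_1 from where it was at the start of the episode above 0.025 m or contact force between any of the fingers, the arm and egg_timer above 5 N).
It also fails if it takes over 51 s, if anything falls off the work surface, if the arm or the gripper's body presses on something with over 40 N, if the wrist force passes 120 N, or if a joint passes its speed limit or range.

ROBOT

A 6-joint arm with a two-finger parallel gripper is mounted at the origin on a cart in front of the work surface, level with it; the furniture and walls round the work are solid. World frame = base frame: x ahead of the robot, y to its left, z up, the work surface at z = 0. Lengths are in mm, angles in degrees, forces in N, time in s.
With the tool pointing down it reaches from about 350 to 850 mm from the base axis. Payload 8.1 kg.
Tool frame: the origin (TCP) lies midway between the tips of the shut fingers; the grasp point (between the pads) lies 19 mm behind it; z points along the fingers, y is the line along which they close (so a half turn about z gives the same grasp; the last joint's range is limited). The gripper opens to 85 mm and grips with 20 to 120 N. Pads are 22 mm wide; open, the fingers measure 114 mm over their backs; the gripper's body (76 mm by 85 mm) begins 54 mm behind the grasp point. The pads swing forward as they close: fully open they stand 13 mm farther back than shut.
Start: joints at [67.185, 7.471, 85.268, -0, 87.261, -4.893], TCP at [184.613, 570.897, 231.292] pointing down, gripper open.
Joint ranges: [-169.43, 169.43], [-51.17, 129.36], [1.28, 143.12], [-76.62, 256.62], [0, 156.53], [-152.29, 152.29]. Speed limits (degrees/s): [136.94, 136.94, 159.86, 180, 180, 180].

INTERFACE

Orientations are given as [roll, pitch, yaw] about the fixed x, y, z axes, in that order (R = Rz(yaw) Ry(pitch) Rx(roll)).
In Python, from bench import sense, snapshot, order, finder gives the robot as it stands.
- The arm moves only by the tool send_rows, never from a script. Its argument "steps" is a list of rows, each a list of 2 entries, a list of its own where there are three numbers: the shift along the world's x, y, z in units of 30 mm (1.0 is 30 mm), then the turn, a rotation vector about the world's x, y, z in rad. In form: [[[dx, dy, dz], [wx, wy, wz]], ...]. A call has 1 to 10 rows; each row is the pose to reach, as a shift and turn from the pose commanded when the call began; what a row does not reach only later rows make up. A row lasts 1/8 s, in which the tool goes at most 62.5 mm and 10.7 degrees, less where a joint would pass 70% of its speed; a pose out of reach is approached as far as the arm can. A call with a gripper value outside its range is refused whole. "fingers" is the closure, from 0 (fully open) to 1 (shut), set as the call begins (left out, the last holds). The fingers move at their own pace and stop on an object; "squeeze" is the grip in N (left out, the last holds). Time passes only in rows, so rows that repeat a pose let the fingers close. It gives the time, the measured TCP pose, the force, the opening and the grip force at its end, in the units of the state.
- sense(): the state, without advancing time (a new reading comes with each control period).
- snapshot(name): name is "side" or "top"; returns a dict with "img" (384x512x3 uint8, red, green, blue), "K" (3x3 intrinsics, pixels), "k1" (the pictures are not rectified: a ray, as slopes to the right and down, at radius r is drawn at 1 + k1 r^2 times it, then the intrinsics apply), "pose" (4x4, takes a point from camera to world coordinates). Camera axes: x right, y up, looking along -z (the intrinsics and any distortion apply to the point x, -y, -z); pixel columns grow to the right and rows downward; lengths in mm; the calibration is good to about 2 mm. A picture is of the moment at which its call begins. There is no depth.
- order.hand_in(): hands the job in; it is judged then, once.
Trained networks look in the newest picture that a camera, given by its name, has taken for a name from the list of things; names that differ only in an ending like _2 or _b are one class to them, and where a whole thing is asked for, a point or a joint stands for the part that bears it (a point fixed in the world has none). Each returns a list of dicts, best first, with "confidence" (0 to 1); they miss things now and then, are a little off and sometimes report something else, mostly with a low value. They report only what shows in the picture. A call takes as long as a camera call.
- finder.find_in(label, camera): "box" ([left, top, width, height] as shares, 0 to 1, of the picture: columns of its width, rows of its height, round what is visible of it).
- finder.trace(label, camera): "mask" (384x512 bool, what is visible of it) and "box" ([left, top, width, height] as shares, 0 to 1, of the picture: columns of its width, rows of its height, round what is visible of it).
- finder.pinpoint(label, camera): "at" ([column, row] as shares, 0 to 1, of the picture: columns of its width, rows of its height: a listed point, or the origin of a listed thing).
The state is a dict: "time": time; "joint_pos": joint angles; "qd": joint speeds; "joint_efforts": joint torques, N m; "tool_pos": TCP position; "tcp_rot": TCP orientation; "ft_force": force on the tool from outside, world axes, zero at the start; "wrist_torque": the same for the moment, N m; "finger_gap": finger opening in mm; "grip_force": force on a finger pad.
Only numpy, scipy, OpenCV 4.12 (cv2) and the standard library are available. Lean on these libraries where they do the work, as an engineer would, in place of code of your own. Each camera call takes 0.05 s, during which the arm holds its last target. There are 200 camera calls.

## Working session

There is one attempt and no reset: what is moved stays moved. The work goes in short steps, Python scripts to look and compute and a tool call to move; the robot and the scene stay as the last step left them, time stands still between calls to the robot, and variables do not carry over. Pictures are saved under pics/ and viewed, at most 10 in all, crops included, and the job is handed in when it is done.

Besides the shell and the picture viewer there is one more tool, called after ">>>" as name([rows], argument=value, ...), one row to a line, values as JSON. send_rows: Moves the arm, as the interface text tells. Its arguments: {"type":"object","properties":{"steps":{"type":"array"},"fingers":{"type":"number"},"squeeze":{"type":"number"}},"required":["steps"]}

```bash
mkdir -p pics; cat > h.py <<'E'
import numpy as np, cv2
from bench import sense, snapshot, order, finder
def ray(s,px):
    K=np.array(s["K"]);k=s["k1"]
    d=np.array([(px[0]-K[0,2])/K[0,0],(px[1]-K[1,2])/K[1,1]]);u=d.copy()
    for _ in range(20): u=d/(1+k*(u@u))
    P=np.array(s["pose"]);return P[:3,3],P[:3,:3]@np.array([u[0],-u[1],-1])
def atz(s,px,z):
    o,d=ray(s,px);return o+d*(z-o[2])/d[2]
def proj(s,p):
    P=np.array(s["pose"]);c=P[:3,:3].T@(np.array(p)-P[:3,3]);u=np.array([c[0],-c[1]])/-c[2]
    u=u*(1+s["k1"]*(u@u));K=np.array(s["K"]);return u*[K[0,0],K[1,1]]+K[:2,2]
E
python3 - <<'E'
from h import *
st=sense();print(st["time"],st["tool_pos"],st["tcp_rot"],st["ft_force"])
H={"tall":208,"middle":158,"short":113}
ims=[]
for c in("top","side"):
    s=snapshot(c);im=s["img"][:,:,::-1].copy();print(c,np.array(s["pose"])[:3,3].round())
    for n in H:
        for r in finder.pinpoint(n+"_press",c)[:3]:
            px=np.array(r["at"])*[512,384];print(n,round(r["confidence"],2),px.round(1),atz(s,px,H[n]).round(1))
    for n,z in(("sealed_box",0),("tall_box",0),("middle_box",0),("short_box",0),("jar_1",0),("egg_timer",0)):
        for r in finder.pinpoint(n,c)[:2]:
            px=np.array(r["at"])*[512,384];print(n,round(r["confidence"],2),px.round(1),atz(s,px,z).round(1))
    cv2.imwrite(f"pics/{c}0.png",cv2.resize(im,(768,576)))
E
```

```text
0.0 [184.3778213  570.41428356 230.23271664] [-1.79895813e+02 -1.11868056e-02  1.62080211e+02] [-1.06645422 -0.42218968 -0.72851563]
top [ 469. -163.  994.]
tall 0.74 [193.9 250. ] [466.7 -22.7 208. ]
tall 0.32 [313.5 187.3] [ 596.5 -269.8  208. ]
tall 0.21 [213.2 195.2] [580.  -60.3 208. ]
middle 0.55 [312.7 245.7] [ 476.1 -272.2  158. ]
short 0.79 [264.4 169.7] [ 654.1 -167.8  113. ]
sealed_box 0.92 [178.  182.1] [644.7  61.5   0. ]
tall_box 0.73 [206.5 252.1] [460.8 -18.5   0. ]
middle_box 0.97 [307.5 246.2] [ 476.3 -279.5    0. ]
middle_box 0.25 [364.4 229.6] [ 518.6 -428.7    0. ]
short_box 0.95 [263.5 180.1] [ 649.7 -166.     0. ]
jar_1 0.8 [174.5 139.7] [761.5  75.4   0. ]
egg_timer 0.72 [314.6 190.4] [ 622.  -300.9    0. ]
side [ 395. -987.  955.]
tall 0.66 [179.7 150.8] [468.   -5.6 208. ]
middle 0.7 [207.3 231.8] [ 483.9 -270.8  158. ]
short 0.64 [262.3 197.1] [ 658.5 -150.5  113. ]
short 0.29 [187.  207.8] [ 455.  -131.2  113. ]
sealed_box 0.7 [235.8 176.2] [640.6  80.2   0. ]
sealed_box 0.36 [207.  232.6] [ 500.  -131.6    0. ]
tall_box 0.69 [183.9 206.7] [454.9  -9.1   0. ]
middle_box 0.61 [206.1 272.4] [ 468.4 -267.5   -0. ]
short_box 0.72 [261.6 199.5] [688.6 -47.7   0. ]
short_box 0.7 [270.9 166.3] [764.9  94.2   0. ]
jar_1 0.86 [272.4 166.7] [768.9  90.9  -0. ]
jar_1 0.34 [235.8 198.6] [614.  -20.8   0. ]
egg_timer 0.95 [268.8 264.8] [ 633.4 -291.1    0. ]
```

View pics/top0.png

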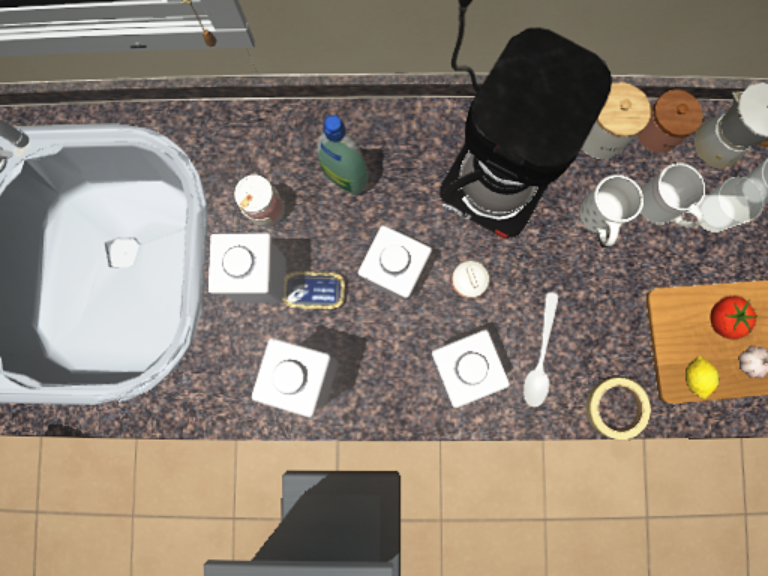

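View pics/side0.png

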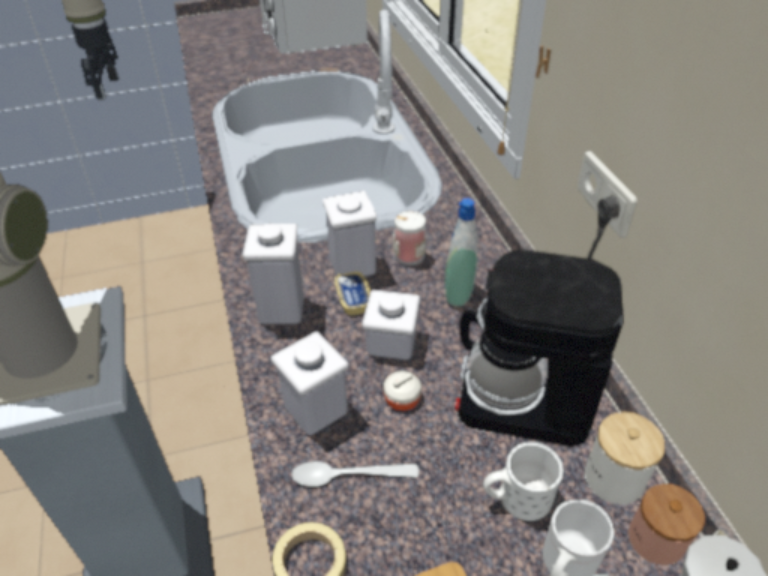

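Top picture: the raised buttons are at tall (193,251), middle (313,246) and short (264,170) in original pixels. The sealed box is at (159,175). Plane intersections from the top view agree with the side view by eye, so I'll shut the fingers and go above the tall box.

>>> send_rows([
  [[0,0,1],[0,0,0]],
  [[0.5,-1,2],[0,0,0]],
  [[2,-4,2.3],[0,0,0]],
  [[3,-6,2.3],[0,0,0]],
  [[3.7,-7.7,2.3],[0,0,0]],
  [[4.5,-9.4,2.3],[0,0,0]],
  [[5.3,-11.1,2.3],[0,0,0]],
  [[6.1,-12.8,2.3],[0,0,0]],
  [[6.9,-14.5,2.3],[0,0,0]],
  [[7.7,-16.2,2.3],[0,0,0]],
], fingers=1)

```text
time: 2.25
tool_pos: [414.1, 87.4, 300.7]
tcp_rot: [180.0, 0.1, 162.1]
ft_force: [1.4, 1.1, 0.3]
finger_gap: 0.0
grip_force: 0.0
```

>>> send_rows([
  [[0.8,-1.7,0],[0,0,0]],
  [[1.5,-3.1,0],[0,0,0]],
  [[1.7,-3.57,0],[0,0,0]],
  [[1.7,-3.57,0],[0,0,0]],
  [[1.7,-3.57,0],[0,0,0]],
  [[1.7,-3.57,0],[0,0,0]],
])

```text
time: 3.0
tool_pos: [464.3, -16.5, 300.5]
tcp_rot: [180.0, 0.0, 162.2]
ft_force: [1.2, 0.1, 0.2]
finger_gap: 0.0
grip_force: 0.0
```

>>> send_rows([
  [[0,-0.1,-0.8],[0,0,0]],
  [[0.07,-0.15,-1.6],[0,0,0]],
  [[0.07,-0.15,-2.3],[0,0,0]],
  [[0.07,-0.15,-2.3],[0,0,0]],
  [[0.07,-0.15,-2.3],[0,0,0]],
])

```text
time: 3.62
tool_pos: [466.9, -21.8, 232.4]
tcp_rot: [180.0, 0.1, 162.1]
ft_force: [0.8, -0.2, -0.4]
finger_gap: 0.3
grip_force: 0.0
```

```bash
python3 - <<'E'
from h import *
st=sense();t=st["tool_pos"];print(t,st["ft_force"])
o=[]
for c in("top","side"):
    s=snapshot(c);im=s["img"][:,:,::-1].copy();p=proj(s,t);print(c,p)
    for r in finder.pinpoint("tall_press",c)[:1]:print(r["confidence"],np.array(r["at"])*[512,384])
    x,y=p.round().astype(int);a=im[y-50:y+50,x-60:x+60];a=cv2.resize(a,None,fx=4,fy=4,interpolation=2);o.append(a)
cv2.imwrite("pics/a.png",cv2.resize(np.hstack(o),(800,333)))
E
```

```text
[466.92997978 -21.813921   232.37511891] [ 0.83126669 -0.15089379 -0.37903691]
top [191.29230526 249.8793818 ]
side [179.23485577 147.19630355]
0.44 [177.3056 149.4912]
```

View pics/a.png

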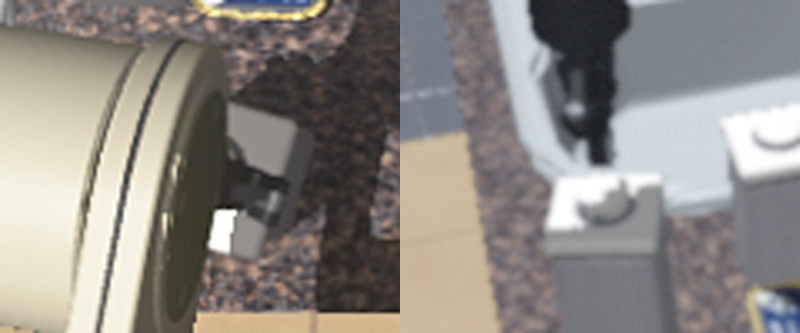

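Side crop: the tip is at (600,165) and the button's top face at about (606,195), so the tip is roughly above it. I'll compare that with the projection.

```bash
python3 - <<'E'
from h import *
s=snapshot("side");t=np.array(sense()["tool_pos"])
p0=proj(s,t)
for d in([0,0,-24],[10,0,-24],[0,-10,-24]):print(d,(proj(s,t+d)-p0)*10/3)
E
```

```text
[0, 0, -24] [ 3.56977017 23.63434374]
[10, 0, -24] [15.78364664 21.34853852]
[0, -10, -24] [ 5.63039726 31.03129223]
```

>>> send_rows([
  [[0.05,-0.1,-0.4],[0,0,0]],
  [[0.05,-0.1,-0.7],[0,0,0]],
  [[0.05,-0.1,-0.9],[0,0,0]],
  [[0.05,-0.1,-1.0],[0,0,0]],
  [[0.05,-0.1,-1.0],[0,0,0]],
])

```text
time: 4.5
tool_pos: [468.0, -25.2, 201.1]
tcp_rot: [-180.0, -0.0, 162.1]
ft_force: [-1.0, 0.2, 1.6]
finger_gap: 0.3
grip_force: 0.7
```

>>> send_rows([
  [[0,0,-0.1],[0,0,0]],
  [[0,0,-0.2],[0,0,0]],
  [[0,0,-0.3],[0,0,0]],
  [[0,0,-0.37],[0,0,0]],
  [[0,0,-0.4],[0,0,0]],
  [[0,0,-0.4],[0,0,0]],
  [[0,0,-0.4],[0,0,0]],
])

```text
time: 5.38
tool_pos: [468.4, -25.3, 189.6]
tcp_rot: [180.0, 0.0, 162.1]
ft_force: [1.5, -0.6, 4.0]
finger_gap: 0.1
grip_force: 2.1
```

>>> send_rows([
  [[0,0,-0.05],[0,0,0]],
  [[0,0,-0.1],[0,0,0]],
  [[0,0,-0.1],[0,0,0]],
  [[0,0,-0.1],[0,0,0]],
])

```text
time: 5.88
tool_pos: [468.4, -25.3, 186.8]
tcp_rot: [180.0, 0.0, 162.1]
ft_force: [-0.4, -1.0, 6.9]
finger_gap: 0.1
grip_force: 3.5
```

The force rose to 6.9 N as it should against the stop, so the tall button is home. Next is the middle one.

>>> send_rows([
  [[0,0,0.6],[0,0,0]],
  [[0,0,1.5],[0,0,0]],
  [[0,0,2.2],[0,0,0]],
  [[0.05,-1.5,2.2],[0,0,0]],
  [[0.1,-3,2.2],[0,0,0]],
  [[0.2,-4.6,2.2],[0,0,0]],
  [[0.25,-6.2,2.2],[0,0,0]],
  [[0.33,-7.6,2],[0,0,0]],
  [[0.33,-8.23,1],[0,0,0]],
  [[0.33,-8.23,0.3],[0,0,0]],
])

```text
time: 7.12
tool_pos: [477.1, -273.4, 194.1]
tcp_rot: [180.0, -0.1, 162.0]
ft_force: [-0.1, 0.9, -0.7]
finger_gap: 0.0
grip_force: 0.0
```

>>> send_rows([
  [[0,0,-0.2],[0,0,0]],
  [[0,0,-0.3],[0,0,0]],
  [[0,0,-0.3],[0,0,0]],
  [[0,0,-0.3],[0,0,0]],
])

```text
time: 7.62
tool_pos: [478.6, -272.2, 187.4]
tcp_rot: [-180.0, 0.1, 162.1]
ft_force: [-0.4, -0.4, -0.0]
finger_gap: 0.0
grip_force: 0.0
```

```bash
python3 - <<'E'
from h import *
t=np.array(sense()["tool_pos"]);print(t)
o=[]
for c in("top","side"):
    s=snapshot(c);im=s["img"][:,:,::-1].copy();p=proj(s,t)
    b=t.copy();b[2]=158;x,y=p.round().astype(int);a=cv2.resize(im[y-50:y+50,x-60:x+60],None,fx=10/3,fy=10/3,interpolation=2)
    q=(proj(s,b)-[x-60,y-50])*10/3;cv2.circle(a,tuple(q.astype(int)),2,(0,0,255),-1);o.append(a)
    if c=="side":
        p=proj(s,(468,-25,200)).astype(int);a=im[p[1]-50:p[1]+50,p[0]-60:p[0]+60];o.append(cv2.resize(a,(o[0].shape[1],o[0].shape[0])))
cv2.imwrite("pics/b.png",cv2.resize(np.hstack(o[1:]),(800,333)))
E
```

```text
[ 478.55472804 -272.22808839  187.42827041]
```

View pics/b.png

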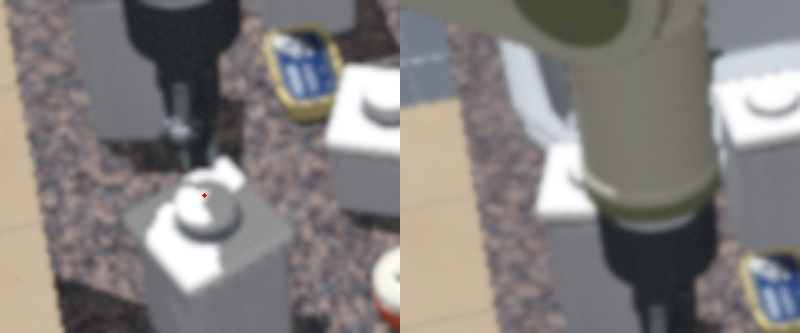

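The predicted contact point (205,195) sits on the middle button's top face, centred at about (207,199). I'll press there.

>>> send_rows([
  [[0,-0.1,-0.5],[0,0,0]],
  [[0,-0.1,-0.9],[0,0,0]],
  [[0,-0.1,-1.1],[0,0,0]],
  [[0,-0.1,-1.2],[0,0,0]],
  [[0,-0.1,-1.3],[0,0,0]],
  [[0,-0.1,-1.4],[0,0,0]],
  [[0,-0.1,-1.5],[0,0,0]],
  [[0,-0.1,-1.55],[0,0,0]],
  [[0,-0.1,-1.55],[0,0,0]],
  [[0,-0.1,-1.55],[0,0,0]],
])

```text
time: 8.98
tool_pos: [478.2, -275.2, 140.1]
tcp_rot: [-180.0, 0.0, 162.1]
ft_force: [-1.6, 1.7, 3.6]
finger_gap: -0.2
grip_force: 1.9
```

>>> send_rows([
  [[0,0,-0.05],[0,0,0]],
  [[0,0,-0.1],[0,0,0]],
  [[0,0,-0.1],[0,0,0]],
  [[0,0,-0.1],[0,0,0]],
])

```text
time: 9.48
tool_pos: [478.2, -275.3, 137.2]
tcp_rot: [-180.0, 0.0, 162.1]
ft_force: [-3.0, 1.4, 7.1]
finger_gap: 0.1
grip_force: 3.3
```

>>> send_rows([
  [[0,0,0.7],[0,0,0]],
  [[0,0,1.6],[0,0,0]],
  [[0.3,0.2,2.4],[0,0,0]],
  [[1.5,0.9,2.4],[0,0,0]],
  [[2.8,1.7,2.4],[0,0,0]],
  [[4.2,2.5,2.4],[0,0,0]],
  [[5.4,3.2,2.2],[0,0,0]],
  [[5.9,3.53,1.5],[0,0,0]],
  [[5.9,3.53,0.6],[0,0,0]],
  [[5.9,3.53,0.3],[0,0,0]],
])

```text
time: 10.72
tool_pos: [653.6, -168.5, 142.4]
tcp_rot: [-180.0, -0.3, 162.1]
ft_force: [0.2, 1.0, -0.2]
finger_gap: 0.2
grip_force: 0.0
```

>>> send_rows([
  [[0,0,0],[0,0,0]],
  [[0,0,0],[0,0,0]],
  [[0,0,0],[0,0,0]],
])

```text
time: 11.1
tool_pos: [655.7, -169.8, 147.4]
tcp_rot: [-180.0, 0.1, 162.1]
ft_force: [0.6, -0.9, 0.6]
finger_gap: -0.1
grip_force: 0.0
```

```bash
python3 - <<'E'
from h import *
t=np.array(sense()["tool_pos"]);print(t)
s=snapshot("side");im=s["img"][:,:,::-1].copy();p=proj(s,t)
b=t.copy();b[2]=113;x,y=p.round().astype(int);x-=20;a=cv2.resize(im[y-60:y+60,x-80:x+80],None,fx=5,fy=5,interpolation=2)
q=(proj(s,b)-[x-80,y-60])*5;cv2.circle(a,tuple(q.astype(int)),3,(0,0,255),-1)
cv2.imwrite("pics/c.png",a[:600,:800])
E
```

```text
[ 655.69434001 -169.7729184   147.43889911]
```

View pics/c.png

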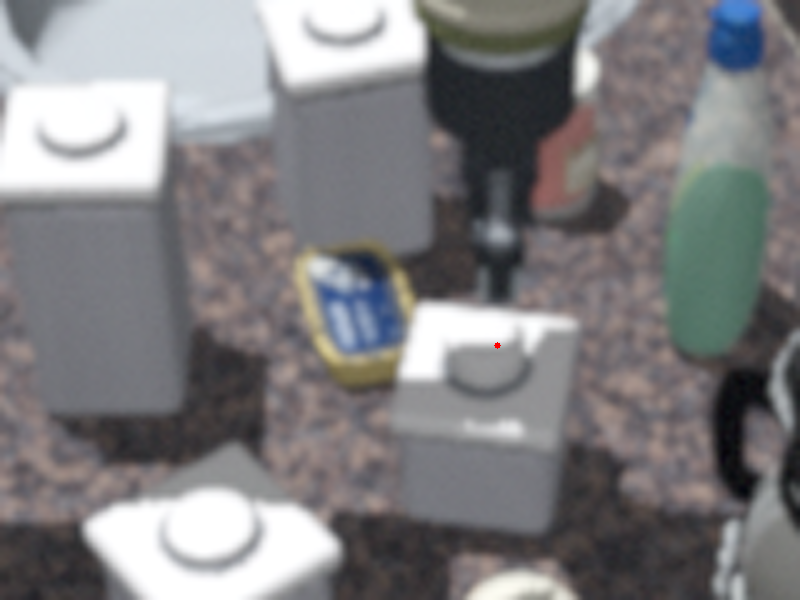

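The tall and middle buttons show as low as the sealed one. The predicted contact point (497,345) is slightly off the short button's centre of about (488,353), so I'll nudge by -4 and -3 mm and press.

>>> send_rows([
  [[-0.13,-0.1,-0.5],[0,0,0]],
  [[-0.13,-0.1,-1.0],[0,0,0]],
  [[-0.13,-0.1,-1.25],[0,0,0]],
  [[-0.13,-0.1,-1.35],[0,0,0]],
  [[-0.13,-0.1,-1.45],[0,0,0]],
  [[-0.13,-0.1,-1.55],[0,0,0]],
  [[-0.13,-0.1,-1.65],[0,0,0]],
  [[-0.13,-0.1,-1.72],[0,0,0]],
  [[-0.13,-0.1,-1.72],[0,0,0]],
  [[-0.13,-0.1,-1.72],[0,0,0]],
])

```text
time: 12.4
tool_pos: [651.4, -172.3, 94.6]
tcp_rot: [180.0, 0.0, 162.1]
ft_force: [-1.2, -0.0, 5.1]
finger_gap: -0.3
grip_force: 2.1
```

>>> send_rows([
  [[0,0,-0.05],[0,0,0]],
  [[0,0,-0.1],[0,0,0]],
  [[0,0,-0.1],[0,0,0]],
  [[0,0,-0.1],[0,0,0]],
])

```text
time: 12.9
tool_pos: [651.4, -172.3, 91.8]
tcp_rot: [180.0, 0.0, 162.1]
ft_force: [-2.3, 0.3, 5.6]
finger_gap: 0.0
grip_force: 3.5
```

Home as well: grip reading 3.5 N, as on the others. I'll retract and hold still before a last check.

>>> send_rows([
  [[0,0,0.6],[0,0,0]],
  [[0,0,1.6],[0,0,0]],
  [[0,0,3],[0,0,0]],
  [[0,0,4.5],[0,0,0]],
  [[0,0,6],[0,0,0]],
  [[0,0,6],[0,0,0]],
  [[0,0,6],[0,0,0]],
  [[0,0,6],[0,0,0]],
])

```text
time: 13.9
tool_pos: [650.3, -172.0, 269.2]
tcp_rot: [180.0, -0.2, 162.1]
ft_force: [-0.4, 0.4, 0.2]
finger_gap: -0.1
grip_force: 0.0
```

```bash
python3 - <<'E'
from h import *
s=snapshot("side");cv2.imwrite("pics/d.png",cv2.resize(s["img"][120:300,130:370,::-1],(800,600),interpolation=2))
E
```

```text
(no output)
```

View pics/d.png

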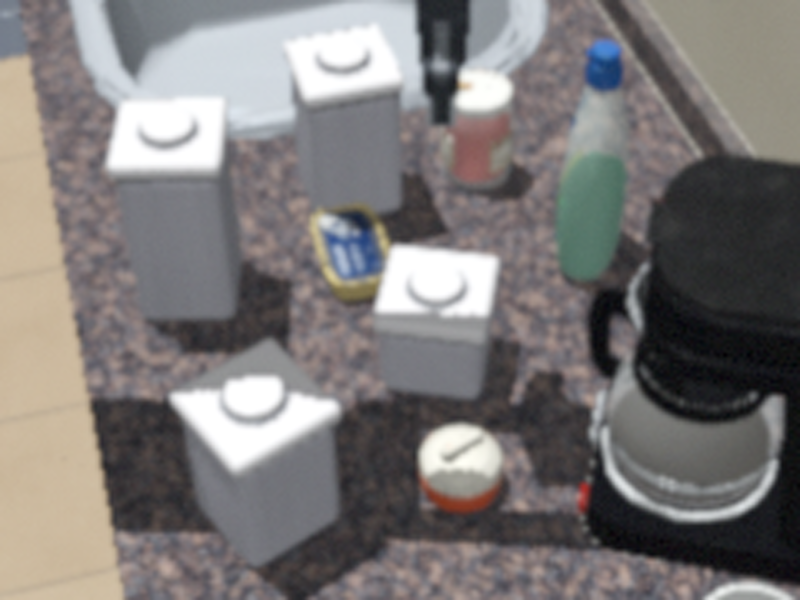

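All four buttons show low, at (168,128), (253,398), (437,285) and the sealed one at (343,55). The boxes stand upright in place, so I'm handing in.

```bash
python3 -c "
from h import *
print(order.hand_in())"
```

```text
the job is handed in; nothing more can be done
None
```

I pressed the tall, middle and short buttons down in that order, with at most about 7 N read at the wrist; the final picture shows all three down and the containers standing in place, and I've handed the job in (no verdict came back).

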